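Release the sleeving clamp and load the cell tester in order

ROBOT

A 6-joint arm with a two-finger parallel gripper is mounted at the origin on the work surface. World frame = base frame: x ahead of the robot, y to its left, z up, the work surface at z = 0. Lengths are in mm, angles in rad, forces in N, time in s.
With the tool pointing down it reaches from about 300 to 775 mm from the base axis. Payload 14.6 kg.
Tool frame: the origin (TCP) lies midway between the tips of the shut fingers; the grasp point (between the pads) lies behind it (manip.grip_depth is the z of the grasp point in the tool frame, in mm); z points along the fingers, y is the line along which they close (so a half turn about z gives the same grasp; the last joint's range is limited). The gripper opens to 94 mm and grips with 3 to 60 N. Pads are 16 mm wide; open, the fingers measure 119 mm over their backs; the gripper's body (75 mm by 177 mm) begins 78 mm behind the grasp point.
Start: joints at [1.177, 0.3, 1.521, -0, 1.321, -0.067], TCP at [176.555, 520.882, 205.446] pointing down, gripper open.
Joint ranges: [-3.03, 3.03], [-0.79, 2.21], [0.23, 2.52], [-1.04, 4.18], [0, 3.07], [-2.55, 2.55]. Speed limits (rad/s): [2.22, 2.22, 2.57, 3.14, 3.14, 3.14].

INTERFACE

Orientations are given as [roll, pitch, yaw] about the fixed x, y, z axes, in that order (R = Rz(yaw) Ry(pitch) Rx(roll)).
In Python, from cell import manip gives the robot as it stands.
- The arm moves only by the shell command python3 nudge.py 'ROWS' [OPENING] [FORCE]. ROWS is a JSON list of rows, 1 to 5 of them, each of 6 numbers: dx, dy, dz in mm, then a rotation vector rx, ry, rz in rad; each row is the pose to reach, as a shift and turn from the pose commanded when the command began, along the tool's axes at that moment; what a row does not reach only later rows make up. A row lasts 1/10 s, in which the tool goes at most 50 mm and 0.15 rad, less where a joint would pass 70% of its speed; a pose out of reach is approached as far as the arm can. OPENING is the finger opening in mm, set as the command begins (- or left out keeps the last). The fingers move at their own pace and stop on an object; FORCE is the grip in N (left out, the last holds). Time passes only in rows, so rows that do not move let the fingers close. It prints the time, the measured TCP pose, the force, the opening and the grip force at its end. Input that does not fit is refused with a message, and nothing moves.
- manip.read_state(): the state, without advancing time (a new reading comes with each control period).
- manip.camera(name): name is "scene" or "top" or "wrist"; returns (picture, depth): 420x560x3 uint8, red, green, blue; 420x560 float32, mm along the optical axis (not along the pixel's ray), 0 where there is no reading.
- manip.camera_info(name): a dict with "K" (3x3 intrinsics, pixels), "rvec" (rotation vector, rad) and "tvec" (3), from world to camera coordinates, as OpenCV has them; the wrist camera has in their place "mount" (4x4, takes a point from camera to tool coordinates, whose origin is the TCP and whose axes are the flange's). Camera axes: x right, y down, z forward; pixel columns grow to the right and rows downward; lengths in mm; the calibration is good to about 2 mm. A picture is of the moment at which its call begins: read the wrist's pose just before it. camera_info takes no time and is no camera call.
- manip.sign_off(): hands the job in; it is judged then, once.
The state is a dict: "clock": time; "joints": joint angles; "qd": joint speeds; "effort": joint torques, N m; "eef_pos": TCP position; "eef_rot": TCP orientation; "wrist_force": force on the tool from outside, world axes, zero at the start; "moment": the same for the moment, N m; "finger_gap": finger opening in mm; "finger_force": force on a finger pad.
Only numpy, scipy, OpenCV 4.12 (cv2) and the standard library are available. Lean on these libraries where they do the work, as an engineer would, in place of code of your own. Each camera call takes 0.05 s, during which the arm holds its last target. There are 200 camera calls.

TASK

Press down the thumb lever of the ratchet pawl on the clamp and keep it down until the clamp bar has sprung fully back, then move the three battery cells from the clamp to the test rack, one at a time and in this order: the longest cell into the pocket marked with one stud, then the middle-length cell into the pocket with two studs, last the shortest into the pocket with three studs. Set each cell down fully home in its pocket, without dropping it or tipping it over, and leave the tape roll, glue bottle and screwdriver where they are.

Things in the scene. Friction and masses are not known exactly. Their poses are not given: they have to be found in the camera images.
- clamp: Dark green clamp base plate, 210 x 236 x 12 mm, fixed. Origin on the table under it; its own x points away from the robot at yaw 0, plate from x -80 to +130 mm. The cells stand in a row at x -45, y -74, 0, +74 mm (41 mm free between neighbours), between a fixed fence (face at x -62 mm, top 26 mm above the table) and the clamp bar at their +x side.
- clamp_bar (a joint): Steel clamp bar, 206 mm long, top 34 mm above the table, with a toothed strip under the pawl. Value in m: about 0 = clamped, 0.030 = fully back (slides along the clamp's +x). A spring (1 to 3 N) drives it back within 0.5 s while the pawl is lifted and keeps it back; released too early, the pawl catches the next tooth (10 mm apart): press again.
- pawl (a joint): Ratchet pawl hinged on the clamp. Value in rad: 0 = engaged, it clears the teeth at about 0.15, end stop 0.40. Pressing its thumb pad down lifts its tip; a spring brings it back.
- thumb_pad (a point): Centre of the top face of the pawl's black thumb pad, 34 x 30 mm, 53 mm above the table at rest, on the clamp's middle line 111 mm along +x from the clamp's origin, 37 mm beyond the pawl's hinge. Takes 2 to 6 N to press; 12 mm down is plenty, the stop is at about 15 mm.
- cell_long: Longest cell: cylinder in a brown card sleeve, 33 mm across, 72 mm tall, about 180 g, steel button on top; stands upright at the start in the clamp (see clamp; which of the three places varies), its foot 12 mm above the table. Origin: centre of the foot, z up along the cell.
- cell_middle: Middle cell: the same, 33 mm across, 56 mm tall, about 140 g; stands upright at the start in the clamp (see clamp; which of the three places varies), its foot 12 mm above the table. Origin: centre of the foot.
- cell_short: Shortest cell: the same, 33 mm across, 40 mm tall, about 100 g; stands upright at the start in the clamp (see clamp; which of the three places varies), its foot 12 mm above the table. Origin: centre of the foot.
- rack: Grey base plate of the test rack, 125 x 240 x 12 mm, fixed; carries the three pocket blocks in a row along its y axis. Origin at table height under the middle pocket; x points away from the robot at yaw 0.
- pocket_one: Black pocket block, fixed on the rack, marked with one white stud on the ledge at its +x side. Round pocket on its z axis, 41 mm across, 12 mm deep, with a 2.5 mm chamfer: rim 20 mm, pocket floor 8 mm above the origin. Origin: under the pocket's centre at the block's underside, 12 mm above the table; y along the row. The three blocks stand in any order, 74 mm apart.
- pocket_two: Black pocket block, fixed on the rack, marked with two white studs on the ledge at its +x side. Round pocket on its z axis, 41 mm across, 12 mm deep, with a 2.5 mm chamfer: rim 20 mm, pocket floor 8 mm above the origin. Origin: under the pocket's centre at the block's underside, 12 mm above the table; y along the row. The three blocks stand in any order, 74 mm apart.
- pocket_three: Black pocket block, fixed on the rack, marked with three white studs on the ledge at its +x side. Round pocket on its z axis, 41 mm across, 12 mm deep, with a 2.5 mm chamfer: rim 20 mm, pocket floor 8 mm above the origin. Origin: under the pocket's centre at the block's underside, 12 mm above the table; y along the row. The three blocks stand in any order, 74 mm apart.
- tape_roll: Bystander: clear tape roll lying flat, 60 mm across, 18 mm high, loose. Origin under its centre.
- glue_bottle: Bystander: small yellow bottle with white cap, 32 mm across, 75 mm tall, loose. Origin under its centre.
- screwdriver: Bystander: screwdriver lying on the bench beyond the rack, red handle, about 200 mm long, loose. x along its length.

How it is judged:
By the outcome, as a careful person would: the job done as asked, in the order asked, and still so for the second after the job is handed in, with the robot touching nothing.
It also fails if it takes over 72 s, if anything falls off the work surface, if the arm or the gripper's body presses on something with over 40 N, if the wrist force passes 120 N, or if a joint passes its speed limit or range.

## Working session

There is one attempt and no reset: what is moved stays moved. The work goes in short steps, Python scripts to look and compute and a shell command to move; the robot and the scene stay as the last step left them, time stands still between calls to the robot, and variables do not carry over. Pictures are saved under pics/ and viewed, at most 10 in all, crops included, and the job is handed in when it is done.

```bash
ls; mkdir -p pics
python3 - <<'E'
from cell import manip
import cv2,numpy as np
print(manip.read_state(), manip.grip_depth)
for n in ["top","scene"]:
    p,d=manip.camera(n); cv2.imwrite(f"pics/{n}0.png",p[:,:,::-1]); np.save(f"pics/{n}0.npy",d)
    i=manip.camera_info(n);print(n,i)
print(manip.camera_info("wrist"))
E
```

```text
cell.py
nudge.py
pics
  3 cell.py
  5 nudge.py
  8 total
{'clock': 0.0, 'joints': array([ 1.17740844e+00,  3.00457515e-01,  1.52159202e+00,  7.95987152e-06,
        1.32071563e+00, -6.65923200e-02]), 'qd': array([-1.36926658e-03,  2.45622739e-05,  9.32705273e-05,  3.43806013e-04,
        9.11418859e-04,  1.76664566e-03]), 'effort': array([ 2.74908211e-05, -5.31808627e+01, -3.52736020e+01,  7.08492519e-02,
        2.44693703e-02, -7.76912998e-05]), 'eef_pos': array([176.44785558, 520.64136466, 204.88915977]), 'eef_rot': array([-3.14042326e+00, -8.57153304e-05,  2.81479506e+00]), 'wrist_force': array([ 0.88595798, -0.38658771,  0.06930741]), 'moment': array([-0.04424488, -0.00927201,  0.03281035]), 'finger_force': 0.0, 'finger_gap': 94.02855497336063} -18.8
top {'K': array([[414.25227191,   0.        , 277.70658678],
       [  0.        , 414.25227191, 208.3883632 ],
       [  0.        ,   0.        ,   1.        ]]), 'rvec': array([ 2.13412374, -2.13111529,  0.17294123]), 'tvec': array([  4.16401117, 566.6799    , 731.22480057])}
scene {'K': array([[497.90230996,   0.        , 277.17237587],
       [  0.        , 497.90230996, 212.46219511],
       [  0.        ,   0.        ,   1.        ]]), 'rvec': array([ 0.87864353,  2.7124966 , -0.82419168]), 'tvec': array([ 473.58970019, -235.25102485, 1314.55754897])}
{'K': array([[339.08398101,   0.        , 279.3522908 ],
       [  0.        , 339.08398101, 205.60753364],
       [  0.        ,   0.        ,   1.        ]]), 'mount': array([[ 1.52132993e-04, -9.58285892e-01, -2.85811349e-01,
         8.27060178e+01],
       [ 9.99999985e-01,  1.67723391e-04, -3.00686755e-05,
         1.05243737e+00],
       [ 7.67516361e-05, -2.85811340e-01,  9.58285903e-01,
        -1.78449897e+02],
       [ 0.00000000e+00,  0.00000000e+00,  0.00000000e+00,
         1.00000000e+00]])}
```

View pics/top0.png

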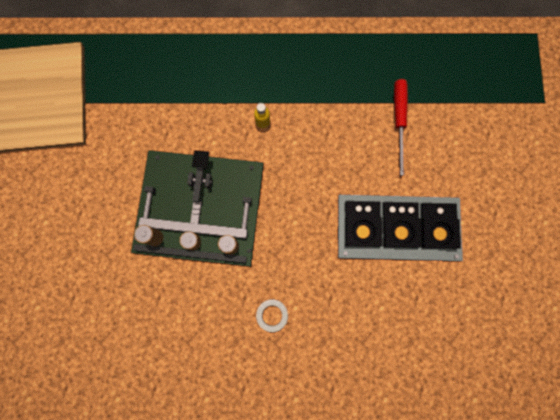

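View pics/scene0.png

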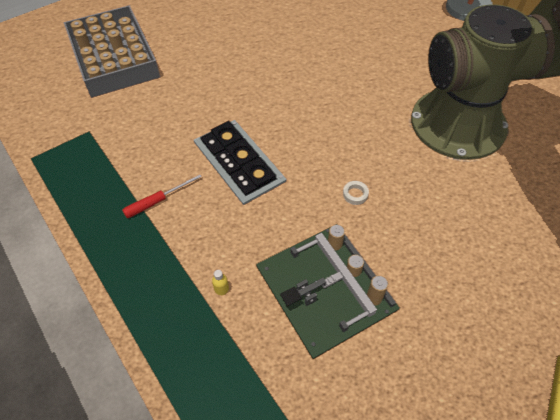

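Top: the clamp spans (133..263, 152..265), with the pad at (201,157) and cells at (145,234), (189,241) and (228,244). The pockets, left to right, are two (363,232), three (402,233) and one (440,233). The bottle is at (262,115) and the tape at (272,316).

```bash
cat > h.py <<'E'
import numpy as np,cv2
from scipy.spatial.transform import Rotation as R
from cell import manip
def cloud(name,d=None,st=None,img=None):
    if d is None:
        if name=="wrist": st=manip.read_state()
        img,d=manip.camera(name)
    i=manip.camera_info(name);K=i["K"]
    v,u=np.mgrid[:d.shape[0],:d.shape[1]]
    c=np.stack([(u-K[0,2])/K[0,0]*d,(v-K[1,2])/K[1,1]*d,d],-1)
    if name=="wrist":
        m=i["mount"];t=c@m[:3,:3].T+m[:3,3]
        w=t@R.from_euler("xyz",st["eef_rot"]).as_matrix().T+st["eef_pos"]
    else: w=(c-i["tvec"])@cv2.Rodrigues(i["rvec"])[0]
    w[d<=0]=np.nan
    return img,w
def rel(p,st=None):  # world shift to tool axes
    st=st or manip.read_state()
    return R.from_euler("xyz",st["eef_rot"]).as_matrix().T@(np.array(p)-st["eef_pos"])
E
python3 - <<'E'
from h import *
np.set_printoptions(precision=1,suppress=True)
img=cv2.imread("pics/top0.png")[:,:,::-1]
_,w=cloud("top",np.load("pics/top0.npy"))
for n,(u,v) in dict(table=(300,280),L=(145,234),M=(189,241),Rr=(228,244),pad=(201,157),p2=(363,232),p3=(402,233),p1=(440,233),tape=(272,303),bottle=(261,107),rackplate=(350,256)).items():
    print(n,np.nanmedian(w[v-1:v+2,u-1:u+2].reshape(-1,3),axis=0))
def rect(u0,u1,v0,v1,zl,zh):
    a=w[v0:v1,u0:u1].reshape(-1,3);a=a[(a[:,2]>zl)&(a[:,2]<zh)]
    return a
for n,b in dict(clamp=(120,275,140,280),rack=(325,475,185,270)).items():
    a=rect(*b,6,100);r=cv2.minAreaRect(a[:,:2].astype(np.float32));print(n,r)
    print(cv2.boxPoints(r))
# cells
for n,(u,v,zl) in dict(L=(145,234,60),M=(189,241,44),R=(228,244,44)).items():
    a=w[v-14:v+15,u-14:u+15].reshape(-1,3);z=a[:,2]
    top=np.nanpercentile(z,95);s=a[z>top-6];print(n,top,len(s),cv2.minEnclosingCircle(s[:,:2].astype(np.float32)),s.mean(0))
E
```

```text
table [433.9 -38.4  -1.2]
L [514.  240.1  85.1]
M [504.7 168.6  52.4]
Rr [497.9  94.3  68.7]
pad [664.8 151.6  52.3]
p2 [ 525.2 -159.5   20. ]
p3 [ 523.5 -234.3   19.6]
p1 [ 523.7 -306.7   20.5]
tape [391.3  15.5  16.9]
bottle [756.5  36.8  74. ]
rackplate [ 479.8 -134.5   10.8]
clamp ((576.9216918945312, 163.6837158203125), (237.0596466064453, 210.34344482421875), 83.72374725341797)
[[459.4  57.4]
 [668.5  34.4]
 [694.4 270. ]
 [485.3 293. ]]
rack ((536.435302734375, -232.44789123535156), (240.2898712158203, 125.22390747070312), 88.73051452636719)
[[ 471.2 -351.2]
 [ 596.4 -354. ]
 [ 601.7 -113.7]
 [ 476.5 -110.9]]
L 85.06908231330362 271 ((514.8057250976562, 244.2135772705078), 16.6740665435791) [515.1 243.6  83.6]
M 53.02602378269124 245 ((506.9306335449219, 170.58563232421875), 16.26508140563965) [506.8 170.3  51.6]
R 69.26735059534617 257 ((498.90936279296875, 97.04976654052734), 16.258888244628906) [498.8  97.   67.8]
```

```bash
python3 nudge.py '[[-45,-15,0,0,0,-0.05],[-90,-30,0,0,0,-0.1],[-135,-45,0,0,0,-0.15],[-180,-60,0,0,0,-0.217],[-225,-75,0,0,0,-0.217]]' 0
python3 - <<'E'
from h import *
np.set_printoptions(precision=2,suppress=True)
st=manip.read_state();print(st["eef_rot"],st["joints"],rel((662.4,154.3,100)))
_,w=cloud("top",np.load("pics/top0.npy"))
# pocket floors and block tops
for n,(u,v) in dict(p2=(363,232),p3=(402,233),p1=(440,233)).items():
    a=w[v-14:v+15,u-15:u+16].reshape(-1,3);s=a[(a[:,2]<26)&(a[:,2]>15)];s=s[np.hypot(*(s[:,:2]-np.median(s[:,:2],axis=0)).T)<24]
    print(n,len(s),cv2.minEnclosingCircle(s[:,:2].astype(np.float32)),s.mean(0))
a=w[185:270,325:475].reshape(-1,3);a=a[a[:,2]>27];r=cv2.minAreaRect(a[:,:2].astype(np.float32));print(r,cv2.boxPoints(r))
E
```

```text
clock: 0.6
eef_pos: [366.8, 376.2, 205.3]
eef_rot: [-3.141, -0.0, 3.034]
wrist_force: [0.4, 0.7, 0.3]
finger_gap: 57.2
finger_force: 0.0
[-3.14 -0.    3.03] [ 0.73  0.25  1.59  0.    1.31 -0.74] [-317.72 -188.91  105.29]
p2 348 ((526.8507690429688, -158.8817138671875), 20.309175491333008) [ 527.14 -159.5    19.68]
p3 349 ((525.0623168945312, -234.27590942382812), 20.16908073425293) [ 525.29 -234.39   19.57]
p1 349 ((523.4343872070312, -308.26080322265625), 20.303207397460938) [ 523.7  -309.04   19.72]
((534.9575805664062, -232.73922729492188), (216.4895782470703, 77.00180053710938), 88.46979522705078) [[ 493.58 -339.92]
 [ 570.55 -341.97]
 [ 576.34 -125.56]
 [ 499.36 -123.5 ]]
```

```bash
python3 nudge.py '[[-38,-22,0,0,0,0],[-76,-45,0,0,0,0],[-114,-68,0,0,0,0],[-152,-90,0,0,0,0],[-190,-113,0,0,0,0]]' 0 && python3 nudge.py '[[-38,-22,20,0,0,0],[-76,-45,60,0,0,0],[-128,-76,100,0,0,0],[-128,-76,100,0,0,0],[-128,-76,100,0,0,0]]'
python3 - <<'E'
from h import *
np.set_printoptions(precision=2,suppress=True)
st=manip.read_state();print(st["eef_pos"],st["eef_rot"],rel((662.4,154.3,53)))
p,d=manip.camera("wrist");cv2.imwrite("pics/w1.png",p[:,:,::-1]);np.save("pics/w1.npy",d)
_,w=cloud("wrist",d,st)
a=w.reshape(-1,3);s=a[(a[:,2]>40)&(a[:,2]<64)&(abs(a[:,0]-662)<40)&(abs(a[:,1]-154)<30)]
print(len(s),cv2.minAreaRect(s[:,:2].astype(np.float32)) if len(s) else 0)
E
```

```text
clock: 1.1
eef_pos: [543.2, 243.1, 205.2]
eef_rot: [-3.141, -0.001, 3.032]
wrist_force: [-0.0, 0.1, 0.5]
finger_gap: 17.5
finger_force: 0.0
clock: 1.6
eef_pos: [661.2, 152.1, 101.1]
eef_rot: [-3.14, -0.005, 3.029]
wrist_force: [-0.5, 0.1, -0.1]
finger_gap: 0.6
finger_force: 0.0
[661.22 152.08 101.07] [-3.14 -0.01  3.03] [-1.18  2.43 48.06]
2703 ((651.5159912109375, 157.30078125), (41.68825912475586, 62.094520568847656), 85.40533447265625)
```

View pics/w1.png

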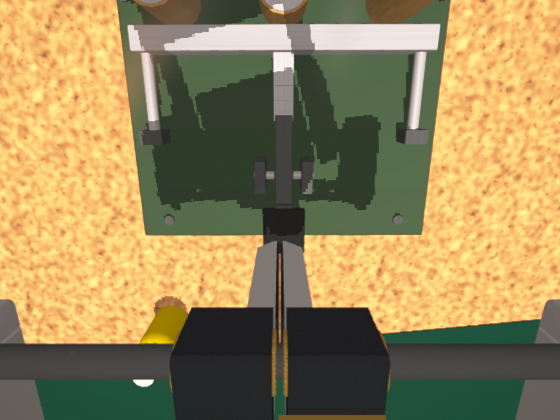

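The wrist view has the shut fingers (280,240) centred over the black thumb pad (284,225). The bar is at row 38. Now I press.

```bash
python3 nudge.py '[[-1,2,20,0,0,0],[-1,2,40,0,0,0],[-1,2,47,0,0,0],[-1,2,54,0,0,0],[-1,2,60.5,0,0,0]]' && python3 nudge.py '[[0,0,0,0,0,0],[0,0,0,0,0,0],[0,0,0,0,0,0],[0,0,0,0,0,0],[0,0,0,0,0,0]]' && python3 nudge.py '[[0,0,0,0,0,0],[0,0,0,0,0,0],[0,0,0,0,0,0]]'
python3 - <<'E'
from h import *
st=manip.read_state()
p,d=manip.camera("wrist");cv2.imwrite("pics/w2.png",p[:,:,::-1]);_,w=cloud("wrist",d,st)
a=w.reshape(-1,3);c=a-[552.1,166.4,0];x=c[:,0]*.994-c[:,1]*.1094;y=c[:,0]*.1094+c[:,1]*.994
m=(a[:,2]>28)&(a[:,2]<38)&(abs(y)>55)&(abs(y)<95)&(abs(x)<60);print(np.nanpercentile(x[m],[2,50,98]),m.sum())
E
```

```text
clock: 2.15
eef_pos: [664.7, 157.4, 48.1]
eef_rot: [3.14, 0.008, 3.032]
wrist_force: [14.0, -2.0, 12.9]
finger_gap: 0.5
finger_force: 7.3
clock: 2.65
eef_pos: [664.7, 157.3, 48.5]
eef_rot: [3.14, 0.008, 3.032]
wrist_force: [7.2, -0.3, 6.9]
finger_gap: 0.4
finger_force: 4.3
clock: 2.95
eef_pos: [664.7, 157.3, 48.5]
eef_rot: [3.14, 0.008, 3.032]
wrist_force: [7.0, -0.4, 6.5]
finger_gap: 0.7
finger_force: 4.3
[ 6.14315018 14.48591443 52.63588884] 5342
```

Run:
```python
from h import *
def bar(w):
    a=w.reshape(-1,3);c=a-[552.1,166.4,0];x=c[:,0]*.994-c[:,1]*.1094;y=c[:,0]*.1094+c[:,1]*.994
    m=(a[:,2]>31)&(a[:,2]<37)&(abs(abs(y)-37)<15)&(abs(x)<60);return np.nanpercentile(x[m],[5,50,95]),m.sum()
print(bar(cloud("top",np.load("pics/top0.npy"))[1]))
print(bar(cloud("top")[1])); print(bar(cloud("wrist")[1]))
```

```text
(array([-27.07479401, -19.88056288, -12.47468519]), np.int64(249))
(array([ 5.62407665, 13.35688524, 17.47073077]), np.int64(20))
(array([ 6.61062489, 13.53782663, 20.96612349]), np.int64(3604))
```

View pics/w2.png

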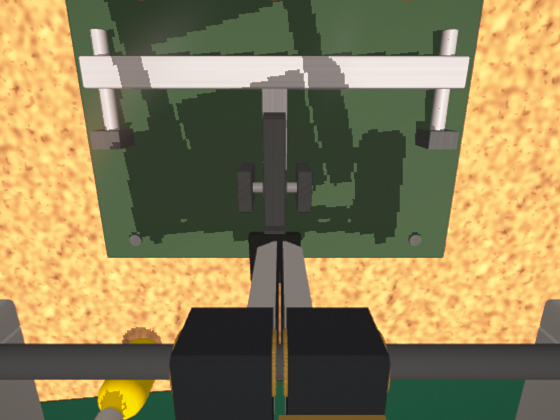

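The bar went from x −20 to +13.5 in the clamp frame, so it is fully back. Next I lift off and go to the long cell.

```bash
python3 nudge.py '[[0,0,-40,0,0,0],[0,0,-80,0,0,0],[0,0,-100,0,0,0],[0,0,-100,0,0,0]]' 55
python3 - <<'E'
from h import *
st=manip.read_state();print(st["eef_rot"],rel((515.1,244.4,140)))
_,w=cloud("top")
a=w.reshape(-1,3);c=a-[552.1,166.4,0];x=c[:,0]*.994-c[:,1]*.1094;y=c[:,0]*.1094+c[:,1]*.994
m=(a[:,2]>31)&(a[:,2]<37)&(abs(abs(y)-55)<35)&(abs(x)<60);print(np.nanpercentile(x[m],[5,50,95]),m.sum())
for yy in (74,0,-74):
    s=a[(np.hypot(x+45,y-yy)<28)&(a[:,2]>44)];t=np.percentile(s[:,2],95);s=s[s[:,2]>t-6];print(yy,t,cv2.minEnclosingCircle(s[:,:2].astype(np.float32)))
E
```

```text
clock: 3.5
eef_pos: [663.5, 157.4, 149.9]
eef_rot: [3.139, 0.007, 3.032]
wrist_force: [0.0, -0.0, -0.0]
finger_gap: 29.2
finger_force: 0.0
[3.13947054 0.00700604 3.03215602] [157.06715641  70.20652321   8.93074055]
[ 2.31314286  9.66734415 17.00145234] 263Traceback (most recent call last):
  File "<stdin>", line 7, in <module>
    return _quantile_unchecked(
        a, q, axis, out, overwrite_input, method, keepdims, weights)
    return _ureduce(a,
                    func=_quantile_ureduce_func,
    ...<5 lines>...
                    overwrite_input=overwrite_input,
                    method=method)
    r = func(a, **kwargs)
    result = _quantile(arr,
                       quantiles=q,
    ...<2 lines>...
                       out=out,
                       weights=wgt)
    slices_having_nans = np.isnan(arr[-1, ...])
                                  ~~~^^^^^^^^^
IndexError: index -1 is out of bounds for axis 0 with size 0
```

```bash
python3 nudge.py '[[40,18,2,0,-0.007,0],[80,36,4,0,-0.007,0],[120,54,6,0,-0.007,0],[157,70,9,0,-0.007,0],[157,70,9,0,-0.007,0]]' 55
python3 - <<'E'
from h import *
np.set_printoptions(precision=2,suppress=True)
st=manip.read_state();print(st["eef_rot"],rel((515.1,244.4,37)))
p,d=manip.camera("wrist");cv2.imwrite("pics/w3.png",p[:,:,::-1]);_,w=cloud("wrist",d,st)
a=w.reshape(-1,3)
for n,c,z in (("L",(515.1,244.4),84),("M",(507,170.8),52),("R",(499,97),68)):
    s=a[(np.hypot(*(a[:,:2]-c).T)<26)&(abs(a[:,2]-z)<6)]
    if len(s)>30: print(n,len(s),cv2.minEnclosingCircle(s[:,:2].astype(np.float32)),np.median(s[:,2]))
E
```

```text
clock: 4.05
eef_pos: [509.9, 245.5, 134.6]
eef_rot: [-3.141, 0.004, 3.035]
wrist_force: [0.5, -0.4, -0.1]
finger_gap: 54.6
finger_force: 0.0
[-3.14  0.    3.04] [-4.89 -0.41 97.66]
L 1522 ((519.0333251953125, 246.101806640625), 16.475399017333984) 83.61680287153953
M 1223 ((511.1764831542969, 172.57077026367188), 16.73451042175293) 51.6323572057038
R 1439 ((502.6644287109375, 99.09626770019531), 16.9036808013916) 67.55540092260954
```

View pics/w3.png

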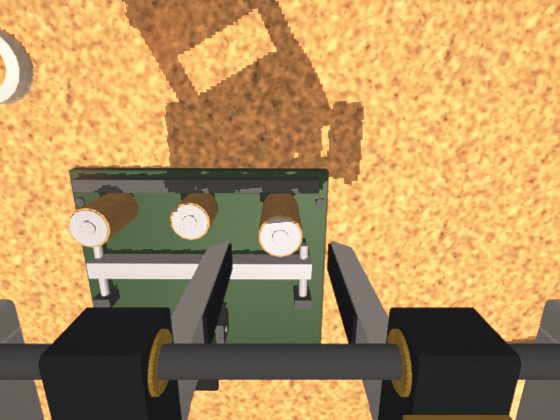

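Cells at (280,235), (190,220) and (90,227) are all upright, with the long one just ahead of the open fingers (280,245+). I'll let the arm settle and measure again.

```bash
python3 nudge.py '[[0,0,0,0,0,0],[0,0,0,0,0,0],[0,0,0,0,0,0]]'
python3 - <<'E'
from h import *
np.set_printoptions(precision=2,suppress=True)
st=manip.read_state();print(st["eef_pos"],st["eef_rot"],rel((515.1,244.4,37)))
p,d=manip.camera("wrist");_,w=cloud("wrist",d,st)
a=w.reshape(-1,3)
for n,c,z in (("L",(515.1,244.4),84),("M",(507,170.8),52),("R",(499,97),68)):
    s=a[(np.hypot(*(a[:,:2]-c).T)<26)&(abs(a[:,2]-z)<6)]
    if len(s)>30: 
        q=cv2.minEnclosingCircle(s[:,:2].astype(np.float32));print(n,q,rel((*q[0],z),st))
E
```

```text
clock: 4.4
eef_pos: [514.4, 243.0, 135.6]
eef_rot: [-3.141, 0.007, 3.031]
wrist_force: [0.0, -0.2, -0.0]
finger_gap: 55.2
finger_force: 0.0
[514.39 242.97 135.55] [-3.14  0.01  3.03] [ 0.12  1.52 98.55]
L ((519.0243530273438, 245.74188232421875), 16.51625633239746) [-3.95  3.28 51.58]
M ((511.2145690917969, 172.46661376953125), 16.687332153320312) [ -4.08 -70.4   83.6 ]
R ((503.2234802246094, 99.39436340332031), 16.974706649780273) [  -4.34 -143.91   67.61]
```

```bash
python3 nudge.py '[[-2,2,25,0,0,0],[-2,2,55,0,0,0],[-2,2,80,0,0,0],[-2,2,98,0,0,0],[-2,2,98,0,0,0]]' && python3 nudge.py '[[0,0,0,0,0,0],[0,0,0,0,0,0],[0,0,0,0,0,0]]' 28 15 && python3 nudge.py '[[0,0,0,0,0,0],[0,0,0,0,0,0],[0,0,0,0,0,0]]' 25 20
```

```text
clock: 4.95
eef_pos: [515.7, 244.4, 35.5]
eef_rot: [-3.14, 0.003, 3.031]
wrist_force: [0.4, -0.9, 0.3]
finger_gap: 54.8
finger_force: 0.0
clock: 5.25
eef_pos: [517.2, 245.4, 39.1]
eef_rot: [3.141, 0.009, 3.032]
wrist_force: [0.8, -0.3, 0.8]
finger_gap: 34.6
finger_force: 0.0
clock: 5.55
eef_pos: [517.2, 245.4, 39.0]
eef_rot: [3.141, 0.009, 3.032]
wrist_force: [-0.2, -1.6, 6.3]
finger_gap: 32.9
finger_force: 20.0
```

Gripped at 32.9 mm. I lift, go part way, and look at the rack with the wrist camera.

```bash
python3 nudge.py '[[0,0,-15,0,0,0],[0,0,-45,0,0,0],[0,0,-80,0,0,0],[0,0,-110,0,0,0],[0,0,-115,0,0,0]]' && python3 nudge.py '[[-10,-35,0,0,0,-0.03],[-20,-80,0,0,0,-0.06],[-30,-125,0,0,0,-0.088],[-30,-170,0,0,0,-0.088],[-36,-215,0,0,0,-0.088]]' && python3 nudge.py '[[0,-40,0,0,0,0],[0,-85,0,0,0,0],[0,-115,0,0,0,0],[0,-120,0,0,0,0],[0,-120,0,0,0,0]]' && python3 nudge.py '[[0,0,0,0,0,0],[0,0,0,0,0,0]]'
cat > pk.py <<'E'
from h import *
np.set_printoptions(precision=2,suppress=True)
import sys
st=manip.read_state();print(st["eef_pos"],st["eef_rot"])
p,d=manip.camera("wrist");cv2.imwrite(f"pics/{sys.argv[1]}.png",p[:,:,::-1]);_,w=cloud("wrist",d,st)
a=w.reshape(-1,3)
for n,c in (("two",(526.7,-158.7)),("three",(525,-232.7)),("one",(523.3,-306.7))):
    s=a[(np.hypot(*(a[:,:2]-c).T)<40)&(abs(a[:,2]-32)<3)&(a[:,0]<548)]  # rim plane: hole fit
    f=a[(np.hypot(*(a[:,:2]-c).T)<24)&(abs(a[:,2]-20)<4)]
    t=s[np.hypot(*(s[:,:2]-c).T)>15]
    print(n,len(s),len(f),"rimz",np.median(s[:,2]) if len(s) else 0)
    if len(f)>30:
        q=cv2.minEnclosingCircle(f[:,:2].astype(np.float32));print("  floor",q)
        # inner edge of rim: nearest rim point in each direction, circle fit
        c0=np.array(q[0]);v=s[:,:2]-c0;th=np.arctan2(v[:,1],v[:,0]);rr=np.hypot(*v.T);e=[]
        for b in np.arange(-3.14,3.14,.2):
            k=(th>=b)&(th<b+.2)
            if k.sum()>3:e.append(s[k][np.argmin(rr[k]),:2])
        e=np.array(e);A=np.c_[2*e,np.ones(len(e))];x=np.linalg.lstsq(A,(e**2).sum(1),rcond=None)[0]
        print("  rim",x[:2],np.sqrt(x[2]+x[0]**2+x[1]**2),len(e))
m=a[(abs(a[:,2]-12)<60)&(a[:,2]>7)&(abs(a[:,0]-536)<75)&(abs(a[:,1]+232)<135)]
r=cv2.minAreaRect(m[:,:2].astype(np.float32));print(r)
E
python3 pk.py w4
```

```text
clock: 6.05
eef_pos: [516.9, 245.9, 157.3]
eef_rot: [3.139, 0.012, 3.032]
wrist_force: [-0.4, -0.4, -3.0]
finger_gap: 32.6
finger_force: 20.0
clock: 6.55
eef_pos: [526.9, 26.1, 152.3]
eef_rot: [-3.141, 0.005, 3.12]
wrist_force: [0.8, 0.4, -2.0]
finger_gap: 32.8
finger_force: 20.0
clock: 7.05
eef_pos: [525.0, -92.6, 152.5]
eef_rot: [-3.141, 0.006, 3.118]
wrist_force: [-0.8, 0.7, -2.4]
finger_gap: 32.6
finger_force: 20.0
clock: 7.25
eef_pos: [525.5, -91.1, 153.1]
eef_rot: [-3.141, 0.007, 3.121]
wrist_force: [0.2, -0.4, -2.4]
finger_gap: 32.9
finger_force: 20.0
[525.46 -91.11 153.08] [-3.14  0.01  3.12]
two 2120 1330 rimz 30.971044949001907
  floor ((530.6461181640625, -157.36663818359375), 20.493833541870117)
  rim [ 529.68 -156.76] 20.57906015321787 26
three 2283 1309 rimz 30.961127102732334
  floor ((529.0573120117188, -232.5642547607422), 20.23303985595703)
  rim [ 527.91 -230.44] 20.621533404882697 28
one 2342 1267 rimz 30.94862455187048
  floor ((526.9093627929688, -306.6112060546875), 20.335172653198242)
  rim [ 525.89 -304.27] 20.549147090050248 32
((539.9036865234375, -231.11953735351562), (240.04983520507812, 125.01014709472656), 88.55855560302734)
```

View pics/w4.png

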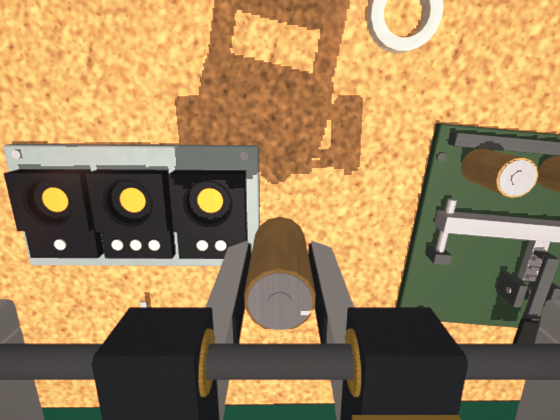

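The wrist view shows the cell held upright at (280,290). The pockets are one (55,200), three (132,200) and two (210,200), and the rack matches the top-camera fit up to a constant bias.

```bash
python3 nudge.py '[[-1,-40,0,0,0,0],[-2,-85,0,0,0,0],[-3,-130,0,0,0,0],[-4,-175,0,0,0,0],[-4,-214,0,0,0,0]]' && python3 nudge.py '[[0,0,0,0,0,0],[0,0,20,0,0,0],[0,0,50,0,0,0],[0,0,80,0,0,0],[0,0,80,0,0,0]]' && python3 nudge.py '[[0,0,0,0,0,0],[0,0,0,0,0,0],[0,0,0,0,0,0]]'; python3 -c "
from h import *
st=manip.read_state();print(st['joints'],rel((525,-305.6,47)))"
```

```text
clock: 7.8
eef_pos: [524.9, -307.7, 153.4]
eef_rot: [-3.141, 0.007, 3.12]
wrist_force: [-0.1, 0.2, -2.2]
finger_gap: 32.5
finger_force: 20.0
clock: 8.3
eef_pos: [524.0, -304.1, 69.7]
eef_rot: [3.138, 0.001, 3.121]
wrist_force: [0.1, -0.0, -1.5]
finger_gap: 32.5
finger_force: 20.0
clock: 8.6
eef_pos: [526.1, -306.5, 75.2]
eef_rot: [-3.14, 0.009, 3.12]
wrist_force: [-1.0, 1.5, -1.7]
finger_gap: 32.8
finger_force: 20.0
[-0.58920673  0.55379392  1.47935789  0.00364953  1.09975145 -2.14012986] [ 1.34862152  0.9803513  28.14442184]
```

```bash
python3 nudge.py '[[1,1,8,0,0,0],[1,1,14,0,0,0],[1,1,18,0,0,0],[1,1,22,0,0,0],[1,1,22,0,0,0]]' && python3 nudge.py '[[0,0,0,0,0,0],[0,0,2,0,0,0],[0,0,4,0,0,0],[0,0,5,0,0,0],[0,0,5,0,0,0]]' && python3 nudge.py '[[0,0,0,0,0,0],[0,0,0,0,0,0]]'
```

```text
clock: 9.1
eef_pos: [524.3, -305.2, 50.7]
eef_rot: [-3.142, 0.006, 3.12]
wrist_force: [-0.6, 0.2, -2.0]
finger_gap: 32.7
finger_force: 20.0
clock: 9.6
eef_pos: [524.7, -305.4, 47.0]
eef_rot: [-3.141, 0.007, 3.12]
wrist_force: [-1.9, 0.5, 3.7]
finger_gap: 32.8
finger_force: 20.0
clock: 9.8
eef_pos: [524.7, -305.4, 47.0]
eef_rot: [-3.141, 0.007, 3.12]
wrist_force: [-2.8, 0.9, 6.6]
finger_gap: 32.8
finger_force: 20.0
```

Seated at exactly the predicted height, with contact force. Release, rise, and go to the middle cell.

```bash
python3 nudge.py '[[0,0,0,0,0,0],[0,0,0,0,0,0],[0,0,0,0,0,0],[0,0,0,0,0,0]]' 55 && python3 nudge.py '[[0,0,-20,0,0,0],[0,0,-60,0,0,0],[0,0,-100,0,0,0],[0,0,-105,0,0,0],[0,0,-105,0,0,0]]' && python3 nudge.py '[[0,45,0,0,0,0],[0,90,0,0,0,0],[0,135,0,0,0,0.03],[0,180,0,0,0,0.06],[0,225,0,0,0,0.088]]' && python3 nudge.py '[[0,0,0,0,0,0],[0,0,0,0,0,0],[0,0,0,0,0,0]]'
python3 - <<'E'
from h import *
np.set_printoptions(precision=2,suppress=True)
st=manip.read_state();p,d=manip.camera("wrist");cv2.imwrite("pics/w5.png",p[:,:,::-1]);_,w=cloud("wrist",d,st);a=w.reshape(-1,3)
_,w=cloud("top");b=w.reshape(-1,3)
print(rel((501.1,98.1,140)))
for a in (a,b):
  for n,c,z in (("long",(525,-305.6),92),("S",(509,171.6),52),("M",(501,98),68)):
    s=a[(np.hypot(*(a[:,:2]-c).T)<28)&(abs(a[:,2]-z)<6)]
    if len(s)>30: 
        q=cv2.minEnclosingCircle(s[:,:2].astype(np.float32));print(n,q,np.median(s[:,2]))
E
```

```text
clock: 10.2
eef_pos: [524.6, -305.4, 46.4]
eef_rot: [-3.141, 0.007, 3.12]
wrist_force: [0.8, 0.5, -0.4]
finger_gap: 54.5
finger_force: 0.0
clock: 10.7
eef_pos: [524.2, -305.5, 152.4]
eef_rot: [-3.14, 0.009, 3.12]
wrist_force: [0.9, 0.5, -1.4]
finger_gap: 55.3
finger_force: 0.0
clock: 11.2
eef_pos: [527.8, -78.5, 149.5]
eef_rot: [3.141, 0.004, 3.03]
wrist_force: [1.1, -0.2, -0.1]
finger_gap: 54.9
finger_force: 0.0
clock: 11.5
eef_pos: [528.4, -81.1, 150.3]
eef_rot: [3.142, 0.006, 3.031]
wrist_force: [0.5, -0.1, 0.4]
finger_gap: 55.2
finger_force: 0.0
[ 47.25 175.34  10.43]
long ((528.048095703125, -295.6375732421875), 13.909887313842773) 90.53050261823535
M ((502.478515625, 98.25399780273438), 16.970779418945312) 67.66485890443604
long ((523.1795043945312, -305.6326599121094), 16.773229598999023) 91.46233231827692
S ((507.0122985839844, 170.95587158203125), 16.364091873168945) 51.674498257559215
M ((498.80670166015625, 97.14997863769531), 16.239688873291016) 67.95150153675908
```

View pics/w5.png

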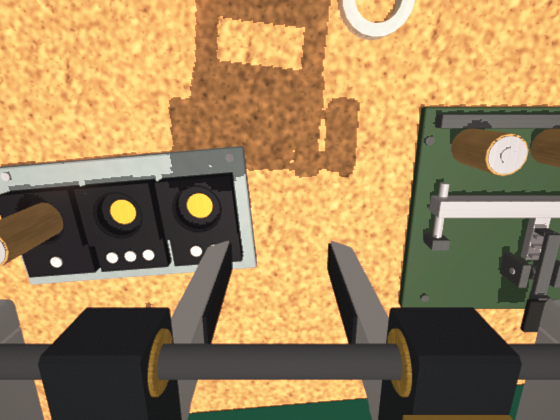

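The long cell stands upright in the one-stud pocket, at the left edge (30,225), with its top at 91.5 mm (expected 92). Now the middle cell.

```bash
python3 nudge.py '[[12,42,0,0,0,0],[24,85,0,0,0,0],[36,130,0,0,0,0],[47,172,0,0,0,0],[47,175,0,0,0,0]]' && python3 nudge.py '[[0,0,0,0,0,0],[0,0,20,0,0,0],[0,0,50,0,0,0],[0,0,50,0,0,0],[0,0,50,0,0,0]]' && python3 nudge.py '[[0,0,0,0,0,0],[0,0,0,0,0,0]]';  python3 -c "
from h import *
print(rel((501.1,98.1,33)))"
```

```text
clock: 12.1
eef_pos: [500.6, 101.5, 150.8]
eef_rot: [3.141, 0.007, 3.034]
wrist_force: [0.6, 0.1, -0.9]
finger_gap: 55.4
finger_force: 0.0
clock: 12.6
eef_pos: [501.9, 97.5, 101.4]
eef_rot: [-3.141, 0.006, 3.03]
wrist_force: [0.0, 0.7, 0.8]
finger_gap: 54.9
finger_force: 0.0
clock: 12.8
eef_pos: [502.2, 98.4, 102.2]
eef_rot: [3.141, 0.009, 3.031]
wrist_force: [0.8, -0.5, -0.5]
finger_gap: 54.6
finger_force: 0.0
[ 1.68288784 -0.47413795 69.19537786]
```

```bash
python3 nudge.py '[[1.5,-0.5,25,0,0,0],[1.5,-0.5,50,0,0,0],[1.5,-0.5,64,0,0,0],[1.5,-0.5,69,0,0,0],[1.5,-0.5,69,0,0,0]]' && python3 nudge.py '[[0,0,0,0,0,0],[0,0,0,0,0,0],[0,0,0,0,0,0]]' 28 15 && python3 nudge.py '[[0,0,0,0,0,0],[0,0,0,0,0,0],[0,0,0,0,0,0]]' 25 20
```

```text
clock: 13.3
eef_pos: [500.7, 98.3, 32.2]
eef_rot: [-3.142, 0.007, 3.032]
wrist_force: [-0.1, -0.2, -0.1]
finger_gap: 55.1
finger_force: 0.0
clock: 13.6
eef_pos: [500.9, 98.4, 32.7]
eef_rot: [3.141, 0.008, 3.032]
wrist_force: [-1.0, -0.6, 0.9]
finger_gap: 34.3
finger_force: 0.0
clock: 13.9
eef_pos: [500.8, 98.4, 32.6]
eef_rot: [3.141, 0.008, 3.032]
wrist_force: [-0.4, -0.8, 7.1]
finger_gap: 32.5
finger_force: 20.0
```

```bash
python3 nudge.py '[[0,0,-15,0,0,0],[0,0,-45,0,0,0],[0,0,-80,0,0,0],[0,0,-110,0,0,0],[0,0,-110,0,0,0]]' && python3 nudge.py '[[-9,-40,0,0,0,-0.02],[-18,-82,0,0,0,-0.04],[-27,-124,0,0,0,-0.06],[-36,-166,0,0,0,-0.088],[-45,-208,0,0,0,-0.088]]' && python3 nudge.py '[[-6,-39,0,0,0,0],[-6.5,-44,0,0,0,0],[-6.5,-44,10,0,0,0],[-6.5,-44,50,0,0,0],[-6.5,-44,70,0,0,0]]' && python3 nudge.py '[[0,0,0,0,0,0],[0,0,0,0,0,0],[0,0,0,0,0,0]]';  python3 -c "
from h import *
print(rel((528.4,-157.8,40.6)))"
```

```text
clock: 14.4
eef_pos: [501.3, 98.7, 145.7]
eef_rot: [3.14, 0.013, 3.032]
wrist_force: [0.3, 0.0, -1.2]
finger_gap: 32.9
finger_force: 20.0
clock: 14.9
eef_pos: [521.1, -114.9, 141.2]
eef_rot: [-3.141, 0.006, 3.121]
wrist_force: [0.3, 0.3, -0.9]
finger_gap: 32.9
finger_force: 20.0
clock: 15.4
eef_pos: [526.2, -155.6, 68.7]
eef_rot: [3.141, 0.003, 3.121]
wrist_force: [0.1, -0.0, -1.3]
finger_gap: 32.7
finger_force: 20.0
clock: 15.7
eef_pos: [528.3, -157.1, 73.5]
eef_rot: [-3.14, 0.009, 3.121]
wrist_force: [0.3, -0.6, -1.8]
finger_gap: 32.6
finger_force: 20.0
[ 0.15773749 -0.7044434  32.88400585]
```

```bash
python3 nudge.py '[[0.2,-0.7,10,0,0,0],[0.2,-0.7,18,0,0,0],[0.2,-0.7,24,0,0,0],[0.2,-0.7,28,0,0,0],[0.2,-0.7,28,0,0,0]]' && python3 nudge.py '[[0,0,0,0,0,0],[0,0,2,0,0,0],[0,0,4,0,0,0],[0,0,5,0,0,0],[0,0,5,0,0,0]]' && python3 nudge.py '[[0,0,0,0,0,0],[0,0,0,0,0,0]]'
```

```text
clock: 16.2
eef_pos: [527.4, -158.1, 43.7]
eef_rot: [-3.141, 0.006, 3.12]
wrist_force: [0.0, 0.0, -1.8]
finger_gap: 32.6
finger_force: 20.0
clock: 16.7
eef_pos: [528.0, -158.3, 40.5]
eef_rot: [-3.141, 0.008, 3.12]
wrist_force: [-6.3, 0.6, 13.4]
finger_gap: 32.4
finger_force: 20.0
clock: 16.9
eef_pos: [528.0, -158.3, 40.5]
eef_rot: [-3.141, 0.008, 3.12]
wrist_force: [-5.3, 1.6, 12.4]
finger_gap: 32.6
finger_force: 20.0
```

Seated. On to the short cell.

```bash
python3 nudge.py '[[0,0,-1,0,0,0],[0,0,-1,0,0,0],[0,0,-1,0,0,0],[0,0,-1,0,0,0]]' 55 && python3 nudge.py '[[0,0,-20,0,0,0],[0,0,-60,0,0,0],[0,0,-100,0,0,0],[0,0,-110,0,0,0],[0,0,-110,0,0,0]]' && python3 nudge.py '[[3,45,0,0,0,0],[6,90,0,0,0,0],[9,135,0,0,0,0.03],[12,180,0,0,0,0.06],[16,225,0,0,0,0.088]]' && python3 nudge.py '[[0,40,0,0,0,0],[0,80,0,0,0,0],[0,103,0,0,0,0],[0,103,0,0,0,0],[0,103,0,0,0,0]]' && python3 nudge.py '[[0,0,0,0,0,0],[0,0,0,0,0,0]]'
python3 - <<'E'
from h import *
np.set_printoptions(precision=2,suppress=True)
_,w=cloud("top");a=w.reshape(-1,3)
print(rel((509.1,171.6,29)))
for n,c,z in (("long",(525,-305.6),92),("M",(528,-158),76)):
    s=a[(np.hypot(*(a[:,:2]-c).T)<28)&(abs(a[:,2]-z)<6)]
    q=cv2.minEnclosingCircle(s[:,:2].astype(np.float32));print(n,q,np.median(s[:,2]))
E
```

```text
clock: 17.3
eef_pos: [527.7, -158.2, 40.2]
eef_rot: [-3.141, 0.007, 3.12]
wrist_force: [0.1, 0.7, -0.3]
finger_gap: 54.5
finger_force: 0.0
clock: 17.8
eef_pos: [527.5, -158.3, 151.6]
eef_rot: [-3.14, 0.01, 3.12]
wrist_force: [-0.6, 1.0, -0.8]
finger_gap: 54.9
finger_force: 0.0
clock: 18.3
eef_pos: [514.8, 68.9, 148.1]
eef_rot: [-3.141, 0.004, 3.03]
wrist_force: [0.4, -0.3, 0.1]
finger_gap: 54.8
finger_force: 0.0
clock: 18.8
eef_pos: [526.5, 169.3, 148.4]
eef_rot: [-3.141, 0.005, 3.033]
wrist_force: [-0.4, -0.0, 0.1]
finger_gap: 54.5
finger_force: 0.0
clock: 19.0
eef_pos: [527.1, 168.5, 149.8]
eef_rot: [-3.141, 0.007, 3.03]
wrist_force: [-0.1, -0.5, 0.1]
finger_gap: 55.2
finger_force: 0.0
[ 19.1    0.91 120.83]
long ((523.0458984375, -306.1859436035156), 17.011995315551758) 91.50280921303079
M ((526.51904296875, -158.716796875), 16.493234634399414) 75.65791915022345
```

```bash
python3 nudge.py '[[19,1,0,0,0,0],[19,1,20,0,0,0],[19,1,60,0,0,0],[19,1,70,0,0,0],[19,1,70,0,0,0]]' && python3 nudge.py '[[0,0,0,0,0,0],[0,0,0,0,0,0]]';  python3 -c "
from h import *
print(rel((509.1,171.6,28.5)))"
```

```text
clock: 19.55
eef_pos: [508.3, 172.1, 79.1]
eef_rot: [-3.141, 0.004, 3.031]
wrist_force: [0.2, 0.4, 0.0]
finger_gap: 55.1
finger_force: 0.0
clock: 19.75
eef_pos: [509.6, 172.7, 81.5]
eef_rot: [3.141, 0.009, 3.032]
wrist_force: [0.2, 0.5, 1.0]
finger_gap: 55.3
finger_force: 0.0
[ 0.89108044 -1.19538148 53.03989103]
```

```bash
python3 nudge.py '[[0.8,-1,20,0,0,0],[0.8,-1,40,0,0,0],[0.8,-1,49,0,0,0],[0.8,-1,53,0,0,0],[0.8,-1,53,0,0,0]]' && python3 nudge.py '[[0,0,0,0,0,0],[0,0,0,0,0,0],[0,0,0,0,0,0]]' 28 15 && python3 nudge.py '[[0,0,0,0,0,0],[0,0,0,0,0,0],[0,0,0,0,0,0]]' 25 20
```

```text
clock: 20.25
eef_pos: [508.6, 171.7, 27.4]
eef_rot: [3.141, 0.007, 3.032]
wrist_force: [0.4, 0.9, 0.2]
finger_gap: 54.9
finger_force: 0.0
clock: 20.55
eef_pos: [508.6, 171.7, 27.5]
eef_rot: [3.141, 0.008, 3.032]
wrist_force: [-0.1, -0.3, 0.1]
finger_gap: 34.5
finger_force: 0.0
clock: 20.85
eef_pos: [508.6, 171.7, 27.5]
eef_rot: [3.141, 0.008, 3.032]
wrist_force: [-1.2, -0.6, 6.0]
finger_gap: 32.8
finger_force: 20.0
```

```bash
python3 nudge.py '[[0,0,-15,0,0,0],[0,0,-45,0,0,0],[0,0,-85,0,0,0],[0,0,-120,0,0,0],[0,0,-120,0,0,0]]' && python3 nudge.py '[[-9,-40,0,0,0,-0.02],[-18,-85,0,0,0,-0.04],[-27,-130,0,0,0,-0.06],[-36,-175,0,0,0,-0.088],[-42,-220,0,0,0,-0.088]]' && python3 nudge.py '[[-1,-45,0,0,0,0],[-2,-90,0,0,0,0],[-3,-135,0,0,0,0],[-3.5,-179,0,0,0,0],[-3.5,-179,0,0,0,0]]' && python3 nudge.py '[[0,0,0,0,0,0],[0,0,0,0,0,0],[0,0,0,0,0,0]]';  python3 -c "
from h import *
print(rel((526.4,-231.8,35.5)))"
```

```text
clock: 21.35
eef_pos: [509.2, 172.3, 151.4]
eef_rot: [3.139, 0.014, 3.032]
wrist_force: [-0.2, 0.3, -0.5]
finger_gap: 32.9
finger_force: 20.0
clock: 21.85
eef_pos: [524.6, -53.3, 146.2]
eef_rot: [-3.141, 0.006, 3.121]
wrist_force: [0.9, 0.6, -0.6]
finger_gap: 32.8
finger_force: 20.0
clock: 22.35
eef_pos: [523.7, -234.7, 145.9]
eef_rot: [-3.141, 0.006, 3.116]
wrist_force: [1.1, 0.4, -1.1]
finger_gap: 32.7
finger_force: 20.0
clock: 22.65
eef_pos: [524.8, -229.4, 147.2]
eef_rot: [-3.141, 0.007, 3.121]
wrist_force: [-0.3, -0.4, -0.4]
finger_gap: 32.6
finger_force: 20.0
[ -0.91549596  -2.34696115 111.66127476]
```

```bash
python3 nudge.py '[[-1.5,-2.3,15,0,0,0],[-1.5,-2.3,40,0,0,0],[-1.5,-2.3,65,0,0,0],[-1.5,-2.3,75,0,0,0],[-1.5,-2.3,75,0,0,0]]' && python3 nudge.py '[[0,0,0,0,0,0],[0,0,0,0,0,0],[0,0,0,0,0,0]]';  python3 -c "
from h import *
print(rel((526.4,-231.8,35.5)))"
```

```text
clock: 23.15
eef_pos: [526.1, -232.3, 70.7]
eef_rot: [3.141, 0.004, 3.12]
wrist_force: [0.3, -0.4, -1.6]
finger_gap: 32.7
finger_force: 20.0
clock: 23.45
eef_pos: [527.1, -233.1, 73.4]
eef_rot: [-3.14, 0.008, 3.12]
wrist_force: [0.1, 0.4, -1.2]
finger_gap: 32.7
finger_force: 20.0
[ 1.02263917  1.37553658 37.85981241]
```

```bash
python3 nudge.py '[[0.7,1.3,12,0,0,0],[0.7,1.3,22,0,0,0],[0.7,1.3,29,0,0,0],[0.7,1.3,33,0,0,0],[0.7,1.3,33,0,0,0]]' && python3 nudge.py '[[0,0,0,0,0,0],[0,0,2,0,0,0],[0,0,4,0,0,0],[0,0,5,0,0,0],[0,0,5,0,0,0]]' && python3 nudge.py '[[0,0,0,0,0,0],[0,0,0,0,0,0]]'
```

```text
clock: 23.95
eef_pos: [525.9, -231.5, 38.6]
eef_rot: [-3.142, 0.006, 3.12]
wrist_force: [0.9, -0.4, -0.9]
finger_gap: 32.3
finger_force: 20.0
clock: 24.45
eef_pos: [526.5, -231.8, 35.4]
eef_rot: [-3.141, 0.008, 3.12]
wrist_force: [-4.0, 1.7, 10.6]
finger_gap: 32.7
finger_force: 20.0
clock: 24.65
eef_pos: [526.5, -231.7, 35.4]
eef_rot: [-3.141, 0.008, 3.12]
wrist_force: [-4.4, 1.8, 9.8]
finger_gap: 32.6
finger_force: 20.0
```

```bash
python3 nudge.py '[[0,0,-1,0,0,0],[0,0,-1,0,0,0],[0,0,-1,0,0,0],[0,0,-1,0,0,0]]' 53 && python3 nudge.py '[[0,0,-20,0,0,0],[0,0,-60,0,0,0],[0,0,-100,0,0,0],[0,0,-120,0,0,0],[0,0,-120,0,0,0]]' && python3 nudge.py '[[0,45,0,0,0,0],[0,90,0,0,0,0],[0,135,0,0,0,0],[0,180,0,0,0,0],[0,225,0,0,0,0]]' && python3 nudge.py '[[0,0,0,0,0,0],[0,0,0,0,0,0]]'
python3 - <<'E'
from h import *
p,d=manip.camera("top");cv2.imwrite("pics/top9.png",p[:,:,::-1]);_,w=cloud("top",d);a=w.reshape(-1,3)
for n,c,z in (("long",(525,-305.6),92),("M",(528,-158),76),("S",(526,-232),60)):
    s=a[(np.hypot(*(a[:,:2]-c).T)<28)&(abs(a[:,2]-z)<6)]
    q=cv2.minEnclosingCircle(s[:,:2].astype(np.float32));print(n,q,np.median(s[:,2]))
E
```

```text
clock: 25.05
eef_pos: [526.3, -231.6, 35.3]
eef_rot: [-3.141, 0.007, 3.12]
wrist_force: [-0.3, 0.0, -0.2]
finger_gap: 52.8
finger_force: 0.0
clock: 25.55
eef_pos: [526.5, -232.1, 158.5]
eef_rot: [-3.139, 0.012, 3.12]
wrist_force: [-0.1, 0.7, -0.5]
finger_gap: 53.2
finger_force: 0.0
clock: 26.05
eef_pos: [529.6, -4.8, 154.0]
eef_rot: [-3.141, 0.005, 3.12]
wrist_force: [0.5, 0.3, -0.7]
finger_gap: 52.7
finger_force: 0.0
clock: 26.25
eef_pos: [530.0, -6.0, 154.2]
eef_rot: [-3.141, 0.006, 3.122]
wrist_force: [0.6, -1.2, 0.3]
finger_gap: 53.3
finger_force: 0.0
long ((522.7871704101562, -306.0415344238281), 17.245826721191406) 91.82853561702782
M ((526.3131713867188, -158.53359985351562), 16.29412078857422) 75.61503921661692
S ((526.0791625976562, -231.81475830078125), 16.839441299438477) 59.74717842759102
```

View pics/top9.png

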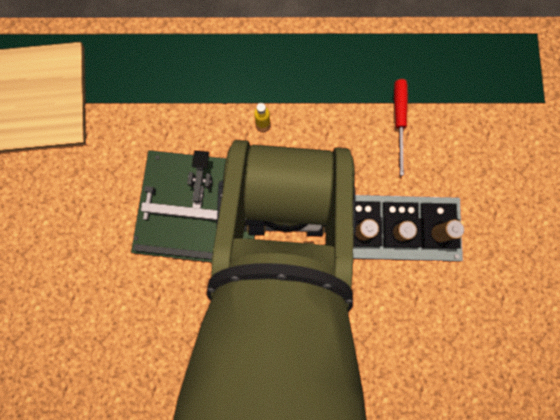

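The three cells stand upright in their pockets at (370,229), (407,231) and (452,229), with tops at the seated heights. The bottle at (262,115) and the screwdriver have not moved, the bar is back, and the arm is clear.

```bash
python3 -c "
from cell import manip
print(manip.sign_off())"
```

```text
the job is handed in; nothing more can be done
None
```

The clamp was released and its bar is fully back, the long, middle and short cells stand fully home in pockets one, two and three, placed in that order, and the job was handed in at about 26 s; I kept clear of the bystanders, though the arm hid the tape roll in the last picture.

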